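# Set a pipe spring support to its cold-load mark and lock it

### The arm

A 6-joint arm with a two-finger parallel gripper is mounted at the origin on a cart in front of the work surface, level with it; the furniture and walls round the work are solid. World frame = base frame: x ahead of the robot, y to its left, z up, the work surface at z = 0. Lengths are in m, angles in rad, forces in N, time in s.
With the tool pointing down it reaches from about 0.275 to 0.75 m from the base axis. Payload 10.2 kg.
Tool frame: the origin (TCP) lies midway between the tips of the shut fingers; the grasp point (between the pads) lies 19 mm behind it; z points along the fingers, y is the direction in which the jaws open and shut (so a half turn about z gives the same grasp; the last joint's range is limited). The gripper opens to 85 mm and grips with 20 to 120 N. Pads are 22 mm wide; open, the fingers measure 114 mm over their backs; the gripper's body (76 mm by 85 mm) begins 54 mm behind the grasp point. The pads swing forward as they close: fully open they stand 13 mm farther back than shut.
Start: joints at [-1.324, 0.313, 1.498, -0, 1.331, -0.223], TCP at [0.238, -0.468, 0.231] pointing down, gripper open.
Joint ranges: [-2.94, 2.94], [-0.97, 2.17], [0.19, 2.56], [-1.23, 4.37], [0.02, 3.11], [-2.88, 2.88]. Speed limits (rad/s): [2.39, 2.39, 3.01, 3.14, 3.14, 3.14].

### API

Orientations are given as a 3x3 rotation matrix whose columns are the frame's x, y, z axes.
In Python, from cell import state, optics, job gives the robot as it stands.
- The arm moves only by the tool arm_command, never from a script. Its argument "motion" is a list of rows, each a list of 5 numbers: the shift along the tool's x, y, z in mm, then the turn about the tool's z in degrees, then the gripper's target within -1 to 1 (shut at 1, half-way at 0, fully open at -1). In form: [[x, y, z, twist, claw], ...]. A call has 1 to 10 rows; each row is the pose to reach, as a shift and turn from the pose commanded when the call began, along the tool's axes at that moment; what a row does not reach only later rows make up. A row lasts 1/12 s, in which the tool goes at most 41.7 mm and 7.16 degrees, less where a joint would pass 70% of its speed; a pose out of reach is approached as far as the arm can. A call with a gripper value outside its range is refused whole. The fingers move at their own pace and stop on an object; "newtons" is the grip in N (left out, the last holds). Time passes only in rows, so rows that repeat a pose let the fingers close. It gives the time, the measured TCP pose, the force and the opening at its end, in the units of the state.
- state(): the state, without advancing time (a new reading comes with each control period).
- optics.snapshot(name): name is "side" or "top"; returns a dict with "image" (480x640x3 uint8, red, green, blue), "z_map" (480x640 float32, m along the optical axis (not along the pixel's ray), 0 where there is no reading), "vfov" (degrees; the focal length in pixels is half the picture's height over the tangent of half this angle, whatever the lens; pixels are square), "cx", "cy" (the principal point, pixels), "k1" (the pictures are not rectified: a ray, as slopes to the right and down, at radius r is drawn at 1 + k1 r^2 times it, then the intrinsics apply), "extrinsics" (4x4, takes a point from camera to world coordinates). Camera axes: x right, y up, looking along -z (the intrinsics and any distortion apply to the point x, -y, -z); pixel columns grow to the right and rows downward; lengths in m; the calibration is good to about 2 mm. A picture is of the moment at which its call begins.
- job.finish_job(): hands the job in, once; it reports no verdict.
The state is a dict: "t": time; "q": joint angles; "joint_vel": joint speeds; "joint_torque": joint torques, N m; "position": TCP position; "tool_rot": TCP orientation; "ft_force": force on the tool from outside, world axes, zero at the start; "torque": the same for the moment, N m; "gripper_width": opening from 0.0 (shut) to 1.0 (fully open).
Only numpy, scipy, OpenCV 4.12 (cv2) and the standard library are available. Lean on these libraries where they do the work, as an engineer would, in place of code of your own. Each camera call takes 0.05 s, during which the arm holds its last target.

### The job

Turn the jack's handwheel clockwise until the spring can's black pointer stands in line with the red index, then push the yellow-plated fork stop fully home so that it locks the spring rod there. Afterwards wind the handwheel back until the ram stands well clear of the rod (about one turn), and leave the mug, the oil can and the tape measure undisturbed.

Things in the scene. Friction and masses are not known exactly. Their poses are not given: they have to be found in the camera images.
- jig: Bench jig: grey base plate 130 x 470 mm; in line along jig y: green gearbox with handwheel on top, threaded ram, sprung rod with brass collars, grey spring can (100 mm diameter), all on one axis 85 mm above the bench. Origin on the bench under that axis. Jig z up, x away from the robot, y from handwheel to can, about to the robot's left (yaw -0.38 to 0.08). Highest part but the wheel: 145 mm.
- wheel_axis (a point): Centre of the handwheel on its upright axis, 165 mm above the bench, at jig x 0, y -145 mm. Steel rim of 62 mm centre-line radius, 15 mm thick (top 172 mm above the bench), three spokes, hub and shaft end up to 179 mm. The wheel keeps its height as it turns.
- grip_mid (a point): Middle of the black upright grip on the rim, 205 mm above the bench: a freely revolving cylinder, 24 mm diameter, from 176 to 234 mm above the bench, 62 mm from the wheel axis. Pushing it sideways along its circle takes about 2 to 5 N.
- handwheel (a joint): Angle of the handwheel, rad; grows clockwise seen from above (the grip goes round clockwise), range 0 to 16.4. 16 mm of ram travel per turn (6.28 rad). It stays where it is left. It starts somewhere between 0 and 2.7.
- ram_tip (a point): Centre of the flat end of the ram (32 mm diameter pad), on the axis 85 mm above the bench; it moves along jig +y as the wheel turns clockwise, and pushes on the rod's end.
- rod_tip (a point): Centre of the flat outer end of the sprung rod (26 mm diameter), facing the ram; the spring keeps it pressed towards the ram. At the start the ram stands 3 to 10 mm short of it.
- rod (a joint): Travel of the sprung rod into the can, m: 0 free, 0.030 at its end stop; 0.015 to 0.025 when the pointer meets the red index, as that is set. The rod carries the pointer and two 48 mm brass collars (the inner one 30 mm long) with a 12 mm wide groove between them; the groove lies in the fork's plane when the pointer is on the index.
- pointer_tip (a point): Point of the black arrow that rides with the rod above the window on top of the can, over the white scale, 143 mm above the bench at jig x -30 mm; moves along jig +y as the spring is compressed (jig y 91 mm when free).
- red_mark (a point): Tip of the red index (cold-load mark), a 3 mm wide red bar along jig x over the white scale, 143 mm above the bench, jig x -30 mm. It sits on an arm of the clamped slide that also guides the fork stop, always 71 mm beyond the fork's plane; set 15 to 25 mm beyond the free pointer, otherwise each time. Pointer on the mark: both points coincide. Black ticks every 5 mm.
- stop (a joint): Travel of the fork stop along jig +x (away from the robot), m: 0 out (its start), 0.042 fully home (end stop). Its two 7 mm round-nosed prongs pass above and below the rod into the collars' groove, 2.5 mm play each side; further off the index they strike a collar 12 mm in. Home, it holds the rod, which springs back by the play when the ram is backed off. Pushing takes about 3 N; it stays there.
- stop_plate (a point): Centre of the front face (towards the robot) of the stop's yellow push plate: 36 mm wide, 46 mm high (62 to 108 mm above the bench), 8 mm thick, facing jig -x; at jig y 35 to 45 mm, jig x -108 mm when out, -66 mm when home. The space in front of it is free; behind it stand the green guide (108 mm high) and the index arm (143 mm).
- mug: Blue-grey mug, 85 x 115 x 88 mm, standing to the robot's right; origin at the centre of its underside. Bystander.
- oil_can: Red oil can with a spout, 80 x 142 x 174 mm, standing to the robot's left; origin at the centre of its underside. Bystander.
- tape_measure: Yellow pocket tape measure, 68 x 72 x 34 mm, lying near the front edge; origin at the centre of its underside. Bystander.

How it is judged:
On the way, in this order (a step that is already met when the one before it is completed fails the run):
1. the pointer stands on the red index (within 3.5 mm), wound there by the ram, with the stop not yet home (y of pointer_tip in the frame of red_mark between -0.0035 and 0.0035 m and value of joint stop below 0.03 m and distance between ram_tip and rod_tip below 0.003 m), for 0.2 s.
2. the stop is fully home (within 3 mm of its end) with the pointer on the red index (within 3.5 mm) (value of joint stop above 0.039 m and y of pointer_tip in the frame of red_mark between -0.0035 and 0.0035 m), for 0.2 s.
At the end, for the whole second after the job is handed in: The fork stop is fully home (within 3 mm), it holds the rod with the pointer on the red index (within 3.5 mm), the ram stands at least 5 mm clear of the rod's end, and wheel and rod are at rest (all of step 2 and distance between ram_tip and rod_tip above 0.005 m and velocity of joint rod between -0.003 and 0.003 m/s and velocity of joint handwheel between -0.1 and 0.1 rad/s); the robot touches nothing.
It fails at once if the mug, the oil can or the tape measure is shifted more than 30 mm (distance of any of mug, oil_can, tape_measure from where it was at the start of the episode above 0.03 m).
It also fails if it takes over 72 s, if anything falls off the work surface, if the arm or the gripper's body presses on something with over 40 N, if the wrist force passes 120 N, or if a joint passes its speed limit or range.

## Working session

There is one attempt and no reset: what is moved stays moved. The work goes in short steps, Python scripts to look and compute and a tool call to move; the robot and the scene stay as the last step left them, time stands still between calls to the robot, and variables do not carry over. Pictures are saved under pics/ and viewed, and the job is handed in when it is done.

Besides the shell and the picture viewer there is one more tool, called after ">>>" as name(argument=value, ...) on one line, values as JSON. arm_command: Moves the arm, as the interface text tells. Its arguments: {"type":"object","properties":{"motion":{"type":"array","items":{"type":"array","items":{"type":"number"}}},"newtons":{"type":"number"}},"required":["motion"]}

```bash
mkdir -p pics; ls
cat > h.py <<'E'
import numpy as np, cv2
from cell import state, optics, job
def snap(name,fn=None):
    s=optics.snapshot(name)
    if fn: cv2.imwrite('pics/'+fn,cv2.cvtColor(s['image'],cv2.COLOR_RGB2BGR))
    return s
def world_map(s):
    H,W=s['z_map'].shape
    f=H/2/np.tan(np.radians(s['vfov'])/2)
    K=np.array([[f,0,s['cx']],[0,f,s['cy']],[0,0,1.]])
    u,v=np.meshgrid(np.arange(W),np.arange(H))
    p=np.stack([u,v],-1).reshape(-1,1,2).astype(np.float64)
    r=cv2.undistortPoints(p,K,np.array([s['k1'],0,0,0,0.]),None,None,None).reshape(H,W,2) if False else cv2.undistortPoints(p,K,np.array([s['k1'],0,0,0,0.])).reshape(H,W,2)
    return r
def rays(s):
    r=world_map(s); E=s['extrinsics']
    d=np.stack([r[...,0],-r[...,1],-np.ones(r.shape[:2])],-1)
    return E[:3,3], d@E[:3,:3].T
def pts(s):
    o,d=rays(s); return o+d*s['z_map'][...,None]
def at_z(s,u,v,z):
    o,d=rays(s); k=d[int(round(v)),int(round(u))]
    return o+k*(z-o[2])/k[2]
E
python3 - <<'E'
from h import *
s=state();print(s)
for n in('side','top'):
    a=snap(n,n+'0.png');print(n,a['vfov'],a['cx'],a['cy'],a['k1'],a['extrinsics'].round(3).tolist(),a['image'].shape)
E
```

```text
pics
{'t': 0.0, 'q': array([-1.32442546e+00,  3.13455499e-01,  1.49843764e+00, -1.48233978e-05,
        1.33103287e+00, -2.23435873e-01]), 'joint_vel': array([ 1.14033397e-03, -2.15412174e-03,  5.78520542e-05,  1.30680893e-03,
       -1.32166652e-03, -1.50037064e-03]), 'joint_torque': array([-8.59081010e-04, -4.12270832e+01, -2.59750378e+01, -2.49346367e-04,
        4.11034824e-03, -4.32145839e-06]), 'position': array([ 0.2375773 , -0.46787047,  0.23073206]), 'tool_rot': array([[ 8.91654246e-01,  4.52716899e-01, -3.39151712e-04],
       [ 4.52716939e-01, -8.91653358e-01,  1.28958307e-03],
       [ 2.81410288e-04, -1.30340195e-03, -9.99999111e-01]]), 'ft_force': array([ 0.53855353, -0.18233668, -0.19874147]), 'torque': array([-0.02738298,  0.02799918, -0.01658958]), 'gripper_width': 0.9985935113898061}
side 47.41602260481753 318.5502688383912 238.58426373617715 0.03692916296697193 [[0.999, -0.011, -0.033, 0.431], [-0.025, 0.456, -0.89, -1.397], [0.025, 0.89, 0.455, 0.826], [0.0, 0.0, 0.0, 1.0]] (480, 640, 3)
top 50.19897324528085 317.9712193740504 240.75851641802603 -0.11558143376144961 [[0.406, 0.776, -0.483, -0.423], [-0.914, 0.341, -0.22, -0.475], [-0.006, 0.531, 0.847, 1.77], [0.0, 0.0, 0.0, 1.0]] (480, 640, 3)
```

View pics/side0.png

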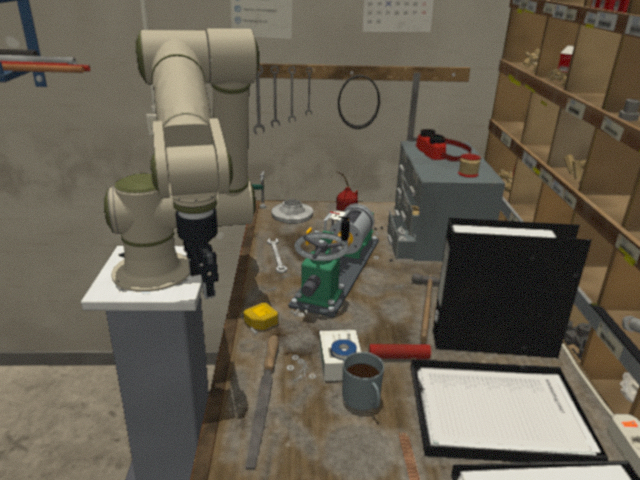

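View pics/top0.png

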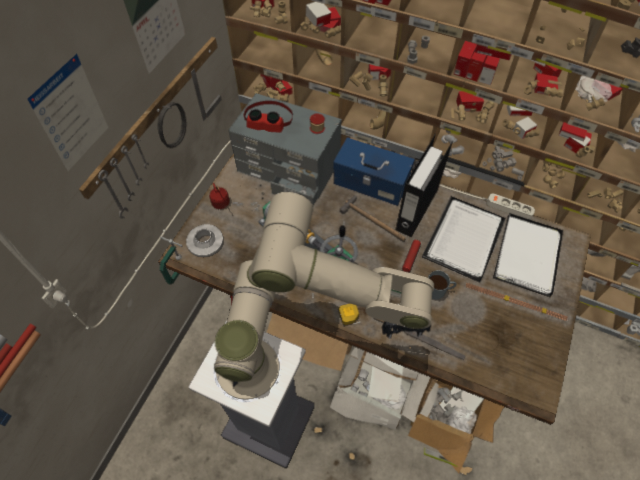

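The side view shows the jig around (335,255), with the wheel at (325,243). The arm hides the jig in the top view. I'll zoom in.

Run:
```python
from h import *
a=snap('side');im=a['image'][180:340,260:420]
cv2.imwrite('pics/c0.png',cv2.cvtColor(cv2.resize(im,None,fx=5,fy=5,interpolation=cv2.INTER_CUBIC)[:600*2],cv2.COLOR_RGB2BGR)[0:600])
P=pts(a)
for (u,v) in [(325,235),(340,243),(303,240),(320,262),(308,305),(362,225),(260,318),(362,385)]:
    print(u,v,P[v,u].round(4))
```

```text
325 235 [ 0.4982 -0.0758  0.161 ]
340 243 [ 0.5348 -0.1375  0.1693]
303 240 [ 0.4386 -0.1009  0.158 ]
320 262 [ 0.4828 -0.1703  0.1305]
308 305 [ 0.4537 -0.1909  0.0114]
362 225 [0.617  0.086  0.1148]
260 318 [ 0.3344 -0.2834  0.0347]
362 385 [ 0.5575 -0.5603  0.0712]
```

View pics/c0.png

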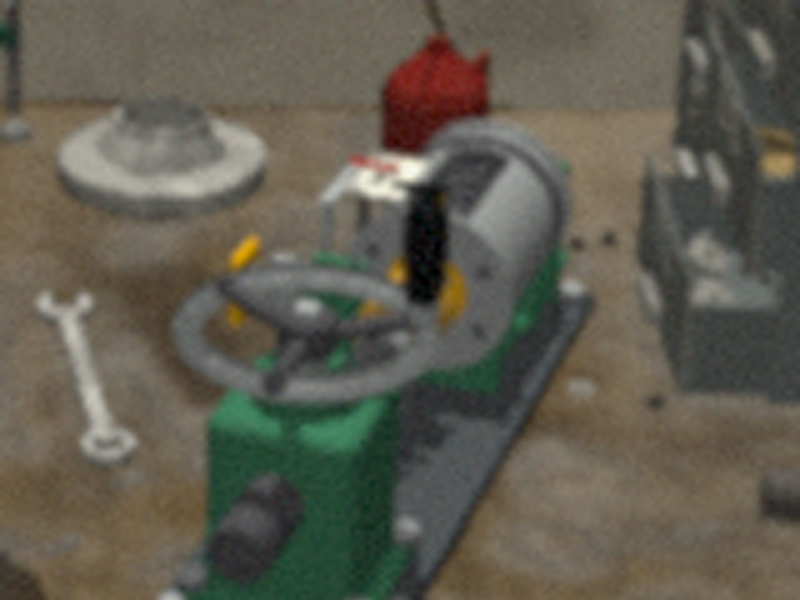

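```bash
cat > fit.py <<'E'
from h import *
def fitcircle(a):
    from scipy.optimize import least_squares
    P=pts(a).reshape(-1,3);C=a['image'].reshape(-1,3).astype(int)
    m=(P[:,2]>.160)&(P[:,2]<.178)&(abs(P[:,0]-.49)<.1)&(abs(P[:,1]+.12)<.1)
    q=P[m,:2]
    f=lambda c:np.hypot(q[:,0]-c[0],q[:,1]-c[1])-.062
    r=least_squares(f,[q[:,0].mean(),q[:,1].mean()],loss='soft_l1',f_scale=.004)
    e=f(r.x);print('wheel',r.x.round(4),m.sum(),(abs(e)<.008).sum())
    m=(P[:,2]>.19)&(P[:,2]<.228)&(abs(P[:,0]-.52)<.12)&(abs(P[:,1]+.12)<.12)
    q=P[m];print('grip pts',m.sum(),np.median(q,0).round(4))
    return r.x
if __name__=='__main__':
    a=snap('side');fitcircle(a)
    P=pts(a);H=(a['image'].astype(int))
    # base plate right edge / points z
    g=P[180:340,260:420]
    # yellow plate
    im=cv2.cvtColor(a['image'],cv2.COLOR_RGB2HSV)
    m=(im[...,0]>18)&(im[...,0]<35)&(im[...,1]>150)
    m[:, :290]=0;m[:,420:]=0;m[:200]=0;m[300:]=0
    v,u=np.nonzero(m);
    for x,y in zip(u,v): print(x,y,P[y,x].round(3))
    m=(im[...,0]<8)|(im[...,0]>172);m&=im[...,1]>130
    m[:, :325]=0;m[:,345:]=0;m[:205]=0;m[225:]=0
    v,u=np.nonzero(m);print('red')
    for x,y in zip(u,v): print(x,y,P[y,x].round(3),a['image'][y,x])
    # can: top points
    m=(P[...,2]>.03)&(P[...,2]<.16)&(P[...,0]>.48)&(P[...,0]<.75)&(P[...,1]>-.05)&(P[...,1]<.3)
    q=P[m];print(len(q))
    for z0 in np.arange(.03,.15,.01):
        k=q[abs(q[:,2]-z0)<.005]
        if len(k): print(round(z0,3),len(k),k.min(0).round(3),k.max(0).round(3))
E
python3 fit.py
```

```text
wheel [ 0.4834 -0.1342] 570 321
grip pts 124 [ 0.5447 -0.1389  0.2088]
347 219 [ 0.55  -0.13   0.235]
348 219 [0.573 0.077 0.138]
345 227 [ 0.546 -0.139  0.217]
309 228 [0.457 0.075 0.108]
310 228 [0.46  0.071 0.11 ]
311 228 [0.463 0.083 0.104]
308 229 [0.454 0.074 0.105]
309 229 [0.457 0.062 0.111]
310 229 [0.46  0.078 0.103]
311 229 [0.463 0.081 0.102]
306 230 [ 0.451  0.284 -0.002]
307 230 [0.451 0.062 0.108]
308 230 [0.454 0.059 0.109]
309 230 [0.457 0.069 0.105]
310 230 [0.46  0.069 0.104]
311 230 [0.463 0.077 0.1  ]
306 231 [0.448 0.052 0.109]
307 231 [0.451 0.055 0.108]
308 231 [0.454 0.055 0.108]
309 231 [0.457 0.055 0.108]
310 231 [0.46 0.07 0.1 ]
342 231 [ 0.539 -0.134  0.202]
306 232 [0.448 0.051 0.107]
307 232 [0.451 0.052 0.106]
308 232 [0.454 0.056 0.104]
309 232 [0.457 0.067 0.099]
339 232 [0.549 0.087 0.09 ]
340 232 [ 0.533 -0.139  0.202]
341 232 [ 0.536 -0.137  0.201]
306 233 [0.448 0.05  0.104]
307 233 [0.451 0.056 0.101]
308 233 [0.454 0.053 0.102]
338 233 [0.545 0.081 0.089]
339 233 [0.548 0.079 0.09 ]
340 233 [ 0.534 -0.132  0.196]
341 233 [ 0.536 -0.138  0.198]

[... 2934 characters left out ...]
78 0.421 0.018] [69 25 27]
342 209 [0.582 0.415 0.02 ] [67 17 18]
343 209 [0.585 0.414 0.021] [69 28 19]
1847
0.03 60 [0.568 0.056 0.03 ] [0.749 0.273 0.035]
0.04 97 [0.57  0.05  0.035] [0.75  0.268 0.045]
0.05 111 [0.576 0.044 0.045] [0.75  0.269 0.055]
0.06 132 [0.511 0.026 0.055] [0.75  0.273 0.065]
0.07 106 [0.517 0.029 0.065] [0.747 0.267 0.075]
0.08 127 [0.481 0.014 0.075] [0.727 0.267 0.085]
0.09 191 [ 0.484 -0.05   0.085] [0.728 0.257 0.095]
0.1 157 [ 0.495 -0.05   0.095] [0.749 0.205 0.105]
0.11 198 [0.481 0.028 0.105] [0.75  0.208 0.115]
0.12 281 [0.501 0.043 0.115] [0.749 0.207 0.125]
0.13 207 [0.501 0.046 0.125] [0.648 0.206 0.135]
0.14 175 [0.501 0.049 0.135] [0.631 0.195 0.145]
```

>>> arm_command(motion=[[40,-15,-20,7,-1],[80,-30,-40,14,-1],[120,-45,-60,21,-1],[160,-60,-70,28,-1],[200,-76,-70,35,-1],[240,-91,-70,42,-1],[280,-106,-70,48,-1],[318,-121,-70,48,-1],[356,-135,-70,48,-1],[394,-149,-70,48,-1]])

```text
t: 1.03
position: [0.4937, -0.1864, 0.3012]
tool_rot: [[0.933, -0.36, 0.0], [-0.36, -0.933, -0.0], [0.0, 0.0, -1.0]]
ft_force: [-0.0, -1.4, 0.2]
gripper_width: 1.002
```

Run:
```python
from h import *
s=state();print(s['t'],s['q'].round(3),s['position'],s['tool_rot'].round(3).tolist())
a=snap('top','top1.png');b=snap('side','side1.png')
cv2.imwrite('pics/c1.png',cv2.cvtColor(cv2.resize(a['image'][180:300,250:400],None,fx=5,fy=5,interpolation=cv2.INTER_CUBIC),cv2.COLOR_RGB2BGR))
```

```text
1.0333 [-0.583  0.279  1.362 -0.     1.501  1.356] [ 0.49372537 -0.18641154  0.30121003] [[0.933, -0.36, 0.0], [-0.36, -0.933, -0.0], [0.0, 0.0, -1.0]]
```

View pics/c1.png

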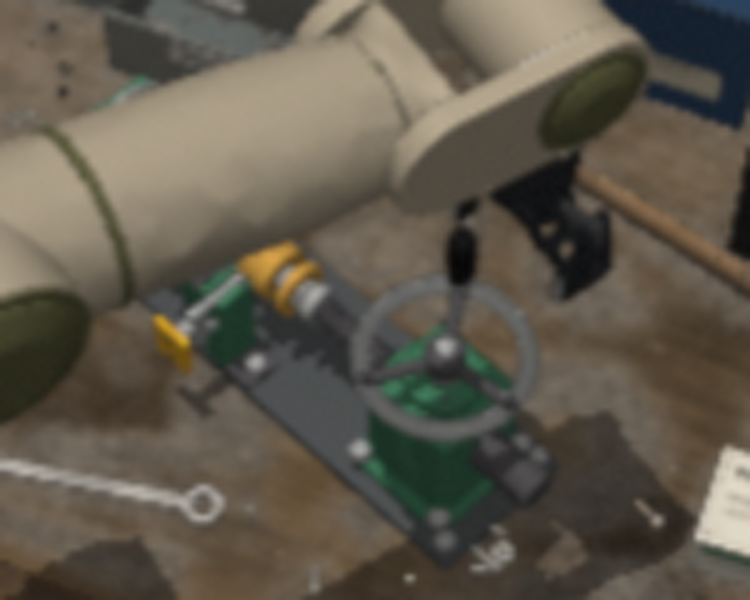

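View pics/side1.png

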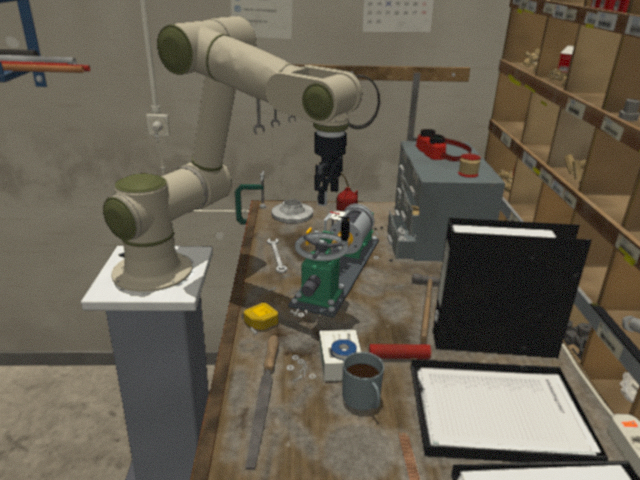

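```bash
cat > fit2.py <<'E'
from h import *
from scipy.optimize import least_squares
b=snap('side');a=snap('top')
R=[]
def grab(s):
    P=pts(s).reshape(-1,3); P=P[s['z_map'].ravel()>0]; return P
Pb=grab(b);Pa=grab(a)
rim=[];can=[]
for P in(Pb,Pa):
    rim.append(P[(P[:,2]>.162)&(P[:,2]<.178)&(np.hypot(P[:,0]-.483,P[:,1]+.134)<.085)&(np.hypot(P[:,0]-.483,P[:,1]+.134)>.045)])
    can.append(P[(P[:,2]>.04)&(P[:,2]<.14)&(P[:,0]>.5)&(P[:,0]<.70)&(P[:,1]>.06)&(P[:,1]<.26)])
print([len(x) for x in rim+can])
def model(p,rims,cans):
    wx,wy,psi=p
    e=np.concatenate([np.hypot(r[:,0]-wx,r[:,1]-wy)-.062 for r in rims])
    ex=np.array([np.cos(psi),np.sin(psi)])
    c=np.concatenate([np.hypot((q[:,0]-wx)*ex[0]+(q[:,1]-wy)*ex[1],q[:,2]-.085)-.05 for q in cans])
    return np.concatenate([e,c])
for rr,cc in ((rim[:1],can[:1]),(rim[1:],can[:1]),(rim,can[:1])):
    r=least_squares(model,[.483,-.134,-.35],args=(rr,cc),loss='cauchy',f_scale=.003)
    print(r.x.round(4),np.median(abs(r.fun)).round(4))
E
python3 fit2.py
```

```text
[287, 187, 887, 38]
[ 0.4835 -0.1369 -0.3848] 0.0027
[ 0.4877 -0.142  -0.3655] 0.003
[ 0.4848 -0.1376 -0.3798] 0.0032
```

Run:
```python
from h import *
from scipy.optimize import least_squares
for n in('side','top'):
    s=snap(n);P=pts(s);I=s['image'].astype(int).max(-1)
    m=(P[...,2]>.185)&(P[...,2]<.23)&(np.hypot(P[...,0]-.545,P[...,1]+.133)<.04)&(I<70)
    q=P[m];print(n,m.sum(),np.median(q,0).round(4))
    r=least_squares(lambda c:np.hypot(q[:,0]-c[0],q[:,1]-c[1])-.012,[.545,-.13],loss='cauchy',f_scale=.002)
    print(r.x.round(4),abs(r.fun).mean())
```

```text
side 143 [ 0.5451 -0.1394  0.2098]
[ 0.5458 -0.1298] 0.0017867143438165048
top 38 [ 0.5358 -0.1335  0.214 ]
[ 0.5438 -0.1284] 0.0016937974757711518
```

```bash
cat >> h.py <<'E'
def to_tool(p):
    s=state();d=np.array(p)-s['position'];print('t',round(s['t'],2),'pos',s['position'].round(4),'F',s['ft_force'].round(1),'w',round(s['gripper_width'],2),'tool mm',(s['tool_rot'].T@d*1000).round(1),'q',s['q'].round(2))
E
python3 -c "
from h import *
to_tool([.545,-.129,.30]);to_tool([.545,-.129,.195])"
```

```text
t 1.33 pos [ 0.4922 -0.189   0.301 ] F [-0.8 -0.2  0.1] w 1.0 tool mm [ 27.6 -75.    1. ] q [-0.59  0.28  1.36 -0.    1.5   1.35]
t 1.33 pos [ 0.4922 -0.189   0.301 ] F [-0.8 -0.2  0.1] w 1.0 tool mm [ 27.6 -75.  106. ] q [-0.59  0.28  1.36 -0.    1.5   1.35]
```

>>> arm_command(motion=[[14,-38,1,0,-1],[28,-75,1,0,-1],[28,-75,36,0,-1],[28,-75,71,0,-1],[28,-75,104,0,-1],[28,-75,104,0,0.3],[28,-75,104,0,0.7],[28,-75,104,0,0.9],[28,-75,104,0,0.9],[28,-75,104,0,0.9]], newtons=20)

```text
t: 2.17
position: [0.5464, -0.1291, 0.1992]
tool_rot: [[0.933, -0.36, 0.003], [-0.36, -0.933, -0.002], [0.003, 0.001, -1.0]]
ft_force: [-5.2, -9.6, 6.1]
gripper_width: 0.301
```

```bash
python3 -c "
from h import *
a=snap('side');cv2.imwrite('pics/c2.png',cv2.cvtColor(cv2.resize(a['image'][150:310,260:420],None,fx=3.7,fy=3.7,interpolation=cv2.INTER_CUBIC),cv2.COLOR_RGB2BGR))
a=snap('top');cv2.imwrite('pics/d2.png',cv2.cvtColor(cv2.resize(a['image'][180:300,250:400],None,fx=5,fy=5,interpolation=cv2.INTER_CUBIC),cv2.COLOR_RGB2BGR))
to_tool([.545,-.129,.195])"
```

```text
t 2.27 pos [ 0.5464 -0.1291  0.1992] F [-1.9 -1.1  7. ] w 0.27 tool mm [-1.3  0.4  4.2] q [-0.44  0.42  1.44 -0.    1.29  1.5 ]
```

View pics/c2.png

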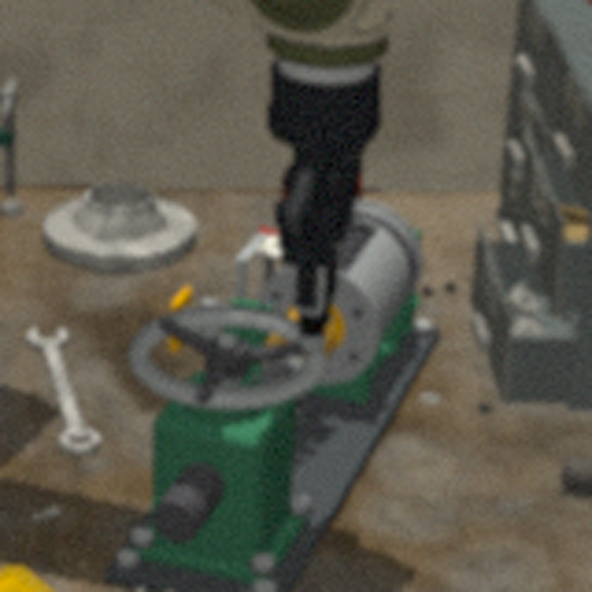

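View pics/d2.png

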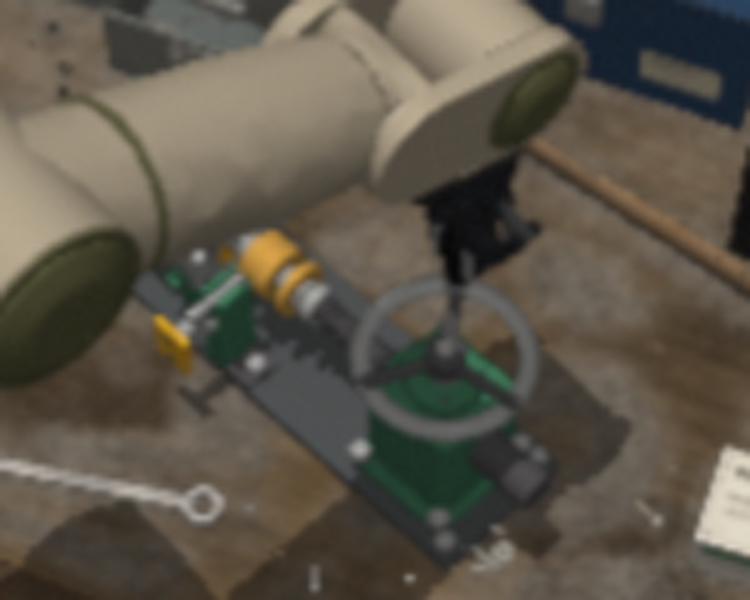

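```bash
cat >> h.py <<'E'
def arc(cen,deg,n,dz=0.0):
    s=state();T=s['tool_rot'];p=s['position'];r=p[:2]-np.array(cen)
    print('radius',np.hypot(*r),'jig ang',np.degrees(np.arctan2(r[1],r[0])))
    a0=np.arctan2(r[1],r[0]);out=[]
    for i in range(1,n+1):
        a=a0-np.radians(deg*i/n)   # clockwise
        q=np.array([cen[0]+.062*np.cos(a),cen[1]+.062*np.sin(a),p[2]])
        d=T.T@(q-p)*1000;out.append([round(float(d[0])*2)/2,round(float(d[1])*2)/2])
    print(out)
E
python3 -c "
from h import *
arc([.485,-.137],120,10)"
```

```text
radius 0.06186601623066492 jig ang 7.378102414811382
[[5.0, 12.0], [7.5, 24.5], [7.0, 37.5], [4.0, 50.0], [-1.5, 62.0], [-9.5, 72.0], [-19.5, 80.5], [-30.5, 87.0], [-43.0, 90.5], [-56.0, 91.5]]
```

>>> arm_command(motion=[[5,12,-1,0,0.9],[7.5,24.5,-1,0,0.9],[7,37.5,-1,0,0.9],[4,50,-1,0,0.9],[-1.5,62,-1,0,0.9],[-1.5,62,-1,0,0.9]])

```text
t: 2.77
position: [0.5242, -0.1908, 0.1997]
tool_rot: [[0.932, -0.362, 0.009], [-0.362, -0.932, -0.009], [0.012, 0.005, -1.0]]
ft_force: [15.1, -21.5, -9.5]
gripper_width: 0.276
```

```bash
python3 -c "
from h import *
arc([.485,-.137],120,10)
to_tool([.485,-.137,.2])"
```

```text
radius 0.0665544894300389 jig ang -53.95176009267333
[[-12.0, 7.5], [-22.0, 16.0], [-33.5, 22.0], [-46.0, 25.0], [-59.0, 26.0], [-71.5, 24.0], [-84.0, 19.5], [-95.0, 12.5], [-104.0, 3.5], [-111.0, -7.5]]
t 2.77 pos [ 0.5242 -0.1908  0.1997] F [ 15.1 -21.5  -9.5] w 0.28 tool mm [-56.  -36.   -1.2] q [-0.56  0.4   1.45 -0.    1.27  1.38]
```

```bash
python3 -c "
from h import *
arc([.487,-.143],130,10)
"
```

```text
radius 0.06055667352710736 jig ang -52.14075806290646
[[-7.5, 12.0], [-18.0, 21.0], [-30.5, 27.0], [-44.5, 30.5], [-58.5, 30.5], [-72.0, 27.5], [-84.5, 21.5], [-95.5, 13.0], [-104.5, 2.0], [-110.5, -11.0]]
```

```bash
cat >> h.py <<'E'
def arc2(cmd,a0,cen,deg,n,psi=-.368):
    """cmd: commanded xy; a0: current grip angle deg(world); clockwise deg"""
    T=np.array([[np.cos(psi),np.sin(psi)],[np.sin(psi),-np.cos(psi)]]) # cols tool x,y
    out=[]
    for i in range(1,n+1):
        a=np.radians(a0-deg*i/n)
        q=np.array(cen)+.062*np.array([np.cos(a),np.sin(a)])
        d=T.T@(q-np.array(cmd))*1000;out.append([round(float(d[0])*2)/2,round(float(d[1])*2)/2])
    d=np.round(np.array(out[-1]));print(out,'final cmd',(np.array(cmd)+T@np.array(out[-1])/1000).round(4))
E
python3 -c "
from h import *
arc2([.5227,-.1864],-52.1,[.487,-.143],137.9,10)
"
```

```text
[[-5.0, 16.0], [-16.5, 25.5], [-30.0, 31.5], [-45.0, 34.0], [-59.5, 33.5], [-74.0, 29.0], [-86.5, 21.5], [-97.5, 11.0], [-105.0, -1.5], [-110.0, -15.5]] final cmd [ 0.4256 -0.1324]
```

>>> arm_command(motion=[[-5,16,0,0,0.9],[-16.5,25.5,0,0,0.9],[-30,31.5,0,0,0.9],[-45,34,0,0,0.9],[-59.5,33.5,0,0,0.9],[-74,29,0,0,0.9],[-74,29,0,0,0.9]])

```text
t: 3.35
position: [0.4405, -0.1869, 0.1996]
tool_rot: [[0.933, -0.36, -0.002], [-0.36, -0.933, -0.004], [-0.0, 0.004, -1.0]]
ft_force: [-10.6, -9.3, 1.5]
gripper_width: 0.274
```

```bash
python3 -c "
from h import *
a=snap('side');cv2.imwrite('pics/c3.png',cv2.cvtColor(cv2.resize(a['image'][150:310,260:420],None,fx=3.7,fy=3.7,interpolation=cv2.INTER_CUBIC),cv2.COLOR_RGB2BGR))
arc([.487,-.143],130,10)
to_tool([.487,-.143,.2])
print(state()['tool_rot'].round(3))
"
```

```text
radius 0.06390563834995117 jig ang -136.0314188817503
[[-11.0, -9.0], [-21.0, -19.0], [-28.5, -30.5], [-33.5, -44.0], [-35.0, -58.0], [-33.5, -72.0], [-29.0, -85.0], [-21.5, -97.0], [-11.5, -107.0], [0.5, -114.0]]
t 3.4 pos [ 0.441  -0.1874  0.1996] F [-10.7  -9.    2.9] w 0.28 tool mm [ 26.9 -57.9  -0.7] q [-0.64  0.24  1.68 -0.    1.22  1.3 ]
[[ 0.933 -0.36  -0.002]
 [-0.36  -0.933 -0.004]
 [-0.     0.005 -1.   ]]
```

View pics/c3.png

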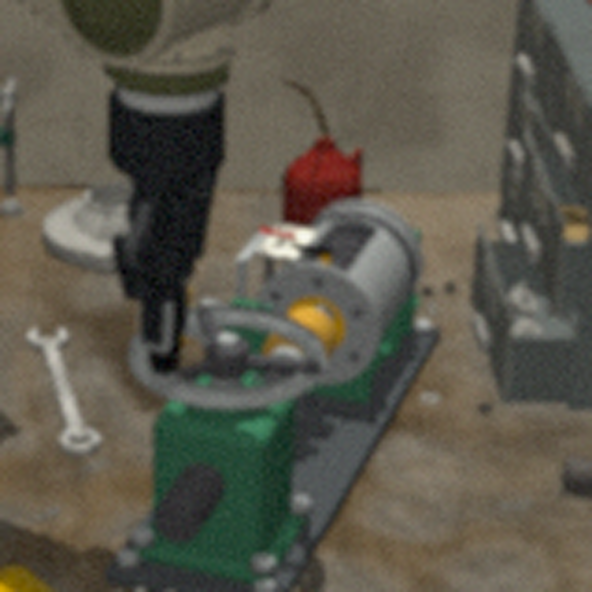

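```bash
cat >> h.py <<'E'
def avg(name,n,fn,box,fx):
    A=0
    for i in range(n):
        s=optics.snapshot(name);A=A+s['image'].astype(float)
    A/=n;s['avg']=A
    np.save('pics/'+fn+'.npy',A)
    y0,y1,x0,x1=box
    cv2.imwrite('pics/'+fn+'.png',cv2.cvtColor(cv2.resize(np.clip(A,0,255).astype(np.uint8)[y0:y1,x0:x1],None,fx=fx,fy=fx,interpolation=cv2.INTER_CUBIC),cv2.COLOR_RGB2BGR))
    return s
def proj(s,X):
    E=np.linalg.inv(s['extrinsics']);X=np.atleast_2d(X);c=X@E[:3,:3].T+E[:3,3]
    H=480;f=H/2/np.tan(np.radians(s['vfov'])/2)
    K=np.array([[f,0,s['cx']],[0,f,s['cy']],[0,0,1.]])
    p=np.stack([c[:,0],-c[:,1],-c[:,2]],-1)
    return cv2.projectPoints(p,np.zeros(3),np.zeros(3),K,np.array([s['k1'],0,0,0,0.]))[0][:,0]
def jig2w(j,w=(.485,-.143),psi=-.372):
    j=np.atleast_2d(np.array(j,float))/1000;c,si=np.cos(psi),np.sin(psi)
    x=j[:,0];y=j[:,1]+.145
    return np.stack([w[0]+c*x-si*y,w[1]+si*x+c*y,j[:,2]],-1)
E
python3 -c "
from h import *
s=avg('side',6,'p3',(200,240,315,375),10)
j=[[-30,91,143],[-30,106,143],[-30,116,143],[-108,40,85],[0,-145,179]]
print(proj(s,jig2w(j)).round(1), [(np.array(p)-[315,200])*10 for p in proj(s,jig2w(j)).round(1)][:3])
"
```

```text
[[337.8 216. ]
 [339.3 214. ]
 [340.4 212.8]
 [307.1 235.8]
 [321.  240.4]] [array([228., 160.]), array([243., 140.]), array([254., 128.])]
```

View pics/p3.png

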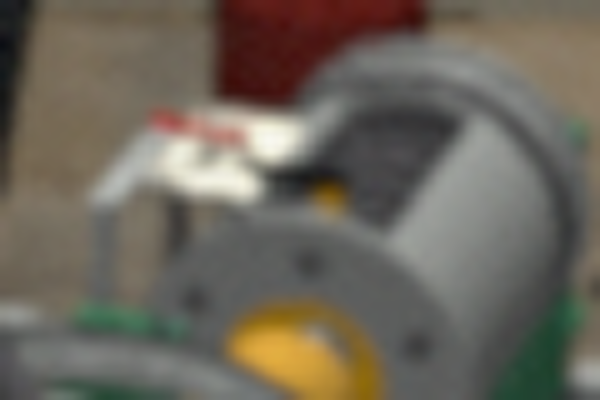

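```bash
python3 -c "
from h import *
s=optics.snapshot('side')
A=np.load('pics/p3.npy');b=cv2.resize(np.clip(A,0,255).astype(np.uint8)[200:240,315:375],None,fx=13,fy=13,interpolation=cv2.INTER_CUBIC);b=cv2.cvtColor(b,cv2.COLOR_RGB2BGR)
for y,c in((91,(255,0,0)),(101,(0,255,0)),(111,(255,0,255)),(121,(255,255,0))):
  for x in range(-60,11,10):
    p=(proj(s,jig2w([x,y,143]))[0]-[315,200]+.5)*13
    cv2.circle(b,tuple(int(v) for v in p),3 if x!=-30 else 6,c,-1 if x!=-30 else 2)
cv2.imwrite('pics/o3.png',b)
"
```

```text
(no output)
```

View pics/o3.png

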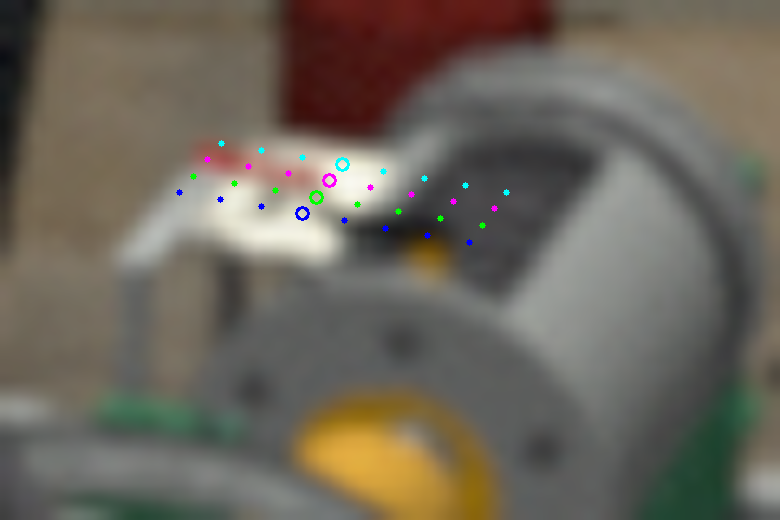

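```bash
python3 -c "
from h import *
arc2([.4433,-.1869],-134.7,[.485,-.143],150,10)
c=np.array([.485,-.143])
"
```

```text
[[-15.5, -7.5], [-27.0, -19.0], [-34.5, -33.5], [-38.5, -49.0], [-38.0, -65.0], [-33.5, -81.0], [-25.5, -94.5], [-13.5, -106.0], [0.5, -113.5], [16.0, -117.5]] final cmd [ 0.5005 -0.083 ]
```

>>> arm_command(motion=[[-15.5,-7.5,0,0,0.9],[-27,-19,0,0,0.9],[-34.5,-33.5,0,0,0.9],[-38.5,-49,0,0,0.9],[-38,-65,0,0,0.9],[-33.5,-81,0,0,0.9],[-25.5,-94.5,0,0,0.9],[-13.5,-106,0,0,0.9],[0.5,-113.5,0,0,0.9],[16,-117.5,0,0,0.9]])

```text
t: 4.58
position: [0.5005, -0.0834, 0.1995]
tool_rot: [[0.933, -0.359, 0.001], [-0.359, -0.933, -0.005], [0.002, 0.004, -1.0]]
ft_force: [-8.6, -15.4, 4.1]
gripper_width: 0.271
```

```bash
python3 -c "
from h import *
arc([.485,-.143],150,10)
to_tool([.485,-.143,.2])
a=74.7
arc2([.5005,-.083],75.3,[.485,-.143],150,10)
"
```

```text
radius 0.061542173163727544 jig ang 75.43593686706596
[[16.0, 0.0], [31.5, 4.5], [45.5, 12.5], [57.0, 24.5], [64.5, 38.5], [68.5, 54.0], [68.5, 70.5], [64.0, 86.0], [55.5, 100.0], [44.0, 111.0]]
t 4.58 pos [ 0.5005 -0.0834  0.1995] F [ -8.6 -15.4   4.1] w 0.27 tool mm [ 6.9 61.2 -0.2] q [-0.39  0.3   1.6  -0.    1.24  1.55]
[[16.5, 0.5], [32.0, 5.0], [46.0, 13.0], [57.0, 25.0], [65.0, 39.0], [68.5, 54.5], [68.5, 71.0], [64.0, 86.5], [55.5, 100.5], [44.0, 111.5]] final cmd [ 0.5014 -0.2029]
```

```bash
python3 -c "
from h import *
arc2([.5005,-.083],75.7,[.4853,-.1448],150,10)
"
```

```text
[[17.0, 2.0], [32.5, 6.0], [46.5, 14.5], [57.5, 26.0], [65.5, 40.0], [69.5, 56.0], [69.5, 72.0], [65.0, 87.5], [57.0, 101.5], [45.0, 113.0]] final cmd [ 0.5018 -0.2046]
```

>>> arm_command(motion=[[17,2,0,0,0.9],[32.5,6,0,0,0.9],[46.5,14.5,0,0,0.9],[57.5,26,0,0,0.9],[65.5,40,0,0,0.9],[69.5,56,0,0,0.9],[69.5,72,0,0,0.9],[65,87.5,0,0,0.9],[57,101.5,0,0,0.9],[45,113,0,0,0.9]])

```text
t: 5.42
position: [0.5016, -0.2037, 0.1995]
tool_rot: [[0.933, -0.36, 0.003], [-0.36, -0.933, 0.001], [0.002, -0.002, -1.0]]
ft_force: [1.7, 9.8, 5.4]
gripper_width: 0.276
```

```bash
python3 -c "
from h import *
arc([.4853,-.1448],60,4)
to_tool([.485,-.143,.2])
arc2([.5018,-.2046],-74.3,[.4853,-.1448],60.5,4)
"
```

```text
radius 0.06116062155408908 jig ang -74.53306811207592
[[-13.5, 8.5], [-29.5, 12.5], [-45.5, 12.0], [-61.0, 7.5]]
t 5.42 pos [ 0.5016 -0.2037  0.1995] F [1.7 9.8 5.4] w 0.28 tool mm [-37.3 -50.7  -0.5] q [-0.6   0.37  1.5   0.    1.27  1.33]
[[-14.0, 8.0], [-30.0, 11.5], [-46.0, 11.5], [-62.0, 7.0]] final cmd [ 0.4414 -0.1888]
```

>>> arm_command(motion=[[-14,7.5,0,0,0.9],[-30,11,0,0,0.9],[-46,11,0,0,0.9],[-62,6,0,0,0.9],[-62,6,0,0,0.9]])

```text
t: 5.83
position: [0.44, -0.1867, 0.1995]
tool_rot: [[0.933, -0.36, 0.001], [-0.36, -0.933, -0.002], [0.001, 0.001, -1.0]]
ft_force: [-4.6, -1.6, 1.8]
gripper_width: 0.272
```

```bash
python3 -c "
from h import *
arc([.4853,-.144],60,4)
to_tool([.485,-.143,.2])
s=avg('side',6,'p4',(200,240,315,375),13)
t=avg('top',4,'t4',(200,260,270,360),8)
"
```

```text
radius 0.06224152052311165 jig ang -136.67224638708046
[[-13.5, -9.0], [-24.5, -21.0], [-31.5, -35.5], [-35.0, -51.5]]
t 5.83 pos [ 0.44   -0.1867  0.1995] F [-4.6 -1.6  1.8] w 0.27 tool mm [ 26.2 -57.   -0.5] q [-0.65  0.24  1.68 -0.    1.22  1.29]
```

View pics/p4.png

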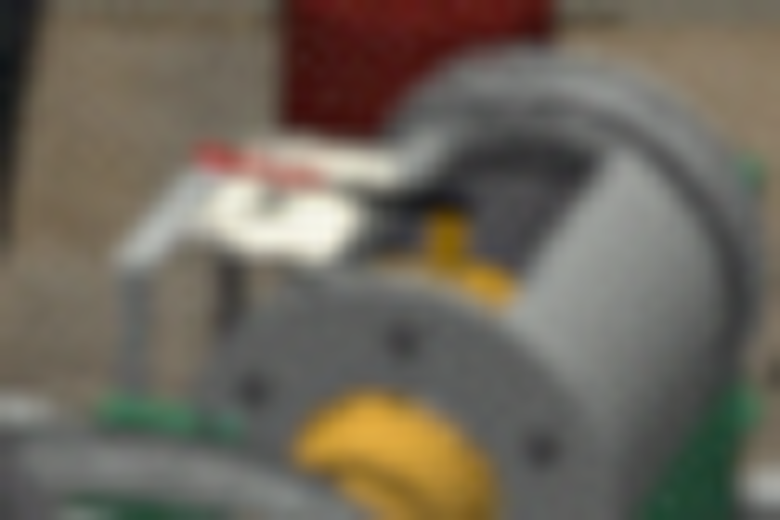

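View pics/t4.png

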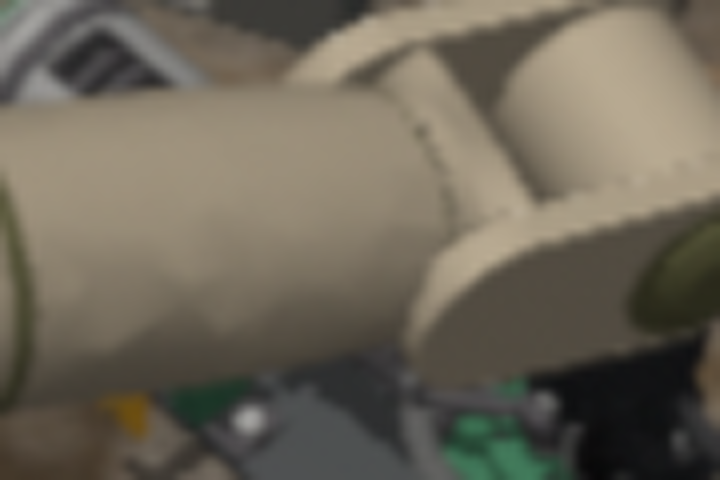

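```bash
cat > prof.py <<'E'
from h import *
import sys
s=optics.snapshot('side')
ys=np.arange(76,132,2)
def prof(fn,xs,off=(0,0)):
    A=np.load('pics/'+fn+'.npy').astype(np.float32)
    out=0
    for x in xs:
        p=proj(s,jig2w([[x,y,143] for y in ys],w=(.4853,-.144))).astype(np.float32)
        out=out+cv2.remap(A,p[:,None,:1],p[:,None,1:],cv2.INTER_CUBIC)[:,0]
    return out/len(xs)
for fn in sys.argv[1:]:
    print(fn)
    a=prof(fn,[-45,-40]);b=prof(fn,[-26,-23,-20]);c=prof(fn,[-18,-15,-12])
    for i,y in enumerate(ys): print(y,'bar',a[i].round(0).tolist(),'tip',b[i].round(0).tolist(),'shank',c[i].round(0).tolist())
E
python3 prof.py p3 p4
```

```text
p3
76 bar [212.0, 210.0, 193.0] tip [227.0, 225.0, 209.0] shank [121.0, 123.0, 117.0]
78 bar [222.0, 220.0, 203.0] tip [231.0, 229.0, 213.0] shank [113.0, 115.0, 109.0]
80 bar [229.0, 226.0, 209.0] tip [228.0, 227.0, 211.0] shank [106.0, 107.0, 102.0]
82 bar [229.0, 227.0, 209.0] tip [218.0, 217.0, 201.0] shank [97.0, 98.0, 93.0]
84 bar [224.0, 223.0, 205.0] tip [204.0, 203.0, 187.0] shank [82.0, 83.0, 79.0]
86 bar [219.0, 218.0, 199.0] tip [186.0, 185.0, 170.0] shank [67.0, 68.0, 65.0]
88 bar [213.0, 212.0, 194.0] tip [165.0, 165.0, 150.0] shank [58.0, 58.0, 56.0]
90 bar [207.0, 206.0, 188.0] tip [147.0, 146.0, 133.0] shank [59.0, 60.0, 57.0]
92 bar [202.0, 201.0, 184.0] tip [137.0, 137.0, 124.0] shank [68.0, 68.0, 65.0]
94 bar [196.0, 195.0, 179.0] tip [140.0, 139.0, 126.0] shank [77.0, 77.0, 73.0]
96 bar [191.0, 189.0, 173.0] tip [154.0, 153.0, 139.0] shank [91.0, 91.0, 86.0]
98 bar [187.0, 183.0, 166.0] tip [175.0, 173.0, 157.0] shank [108.0, 109.0, 103.0]
100 bar [184.0, 175.0, 159.0] tip [196.0, 193.0, 176.0] shank [125.0, 126.0, 119.0]
102 bar [182.0, 165.0, 150.0] tip [214.0,
[... 2837 characters left out ...]
 shank [108.0, 108.0, 101.0]
116 bar [193.0, 158.0, 144.0] tip [177.0, 176.0, 161.0] shank [120.0, 121.0, 114.0]
118 bar [195.0, 169.0, 154.0] tip [192.0, 191.0, 174.0] shank [130.0, 132.0, 125.0]
120 bar [196.0, 177.0, 162.0] tip [203.0, 201.0, 184.0] shank [137.0, 139.0, 132.0]
122 bar [196.0, 182.0, 166.0] tip [206.0, 205.0, 188.0] shank [143.0, 145.0, 138.0]
124 bar [192.0, 180.0, 164.0] tip [203.0, 202.0, 186.0] shank [145.0, 147.0, 141.0]
126 bar [182.0, 171.0, 156.0] tip [193.0, 192.0, 177.0] shank [143.0, 145.0, 140.0]
128 bar [167.0, 157.0, 143.0] tip [180.0, 178.0, 166.0] shank [141.0, 144.0, 139.0]
130 bar [152.0, 140.0, 128.0] tip [165.0, 164.0, 153.0] shank [141.0, 143.0, 139.0]
```

```bash
cat > prof2.py <<'E'
from h import *
import sys
s=optics.snapshot('side')
ys=np.arange(80,136,.5)
def samp(A,x):
    p=proj(s,jig2w([[x,y,143] for y in ys],w=(.4853,-.144))).astype(np.float32)
    return cv2.remap(A.astype(np.float32),p[:,None,:1],p[:,None,1:],cv2.INTER_CUBIC)[:,0]
def meas(fn,verbose=True):
    A=np.load('pics/'+fn+'.npy')
    for x in range(-58,-8,4):
        c=samp(A,x);rg=np.clip(c[:,0]-c[:,1]-8,0,None)
        w=rg*(ys<124)*(ys>96); red=(w@ys/w.sum()) if w.max()>15 else np.nan
        # dark: distance below a line between local edges
        L=c.mean(1); i=np.argmin(np.where((ys>84)&(ys<122),L,999)); m=abs(ys-ys[i])<=12
        base=np.interp(ys,[ys[m][0],ys[m][-1]],[L[m][0],L[m][-1]]);d=np.clip(base-L,0,None)*m
        j=min(max(i,1),len(ys)-2);
        print(x,'red',round(float(red),1),'peak',round(float(ys[np.argmax(w)]),1),round(float(w.max())),'dark min',ys[i],round(float(L[i])),'cent',round(float(d@ys/max(d.sum(),1e-6)),1))
for f in sys.argv[1:]: print(f);meas(f)
E
python3 prof2.py p3 p4
```

```text
p3
-58 red 113.2 peak 113.0 69 dark min 116.0 105 cent 115.5
-54 red 112.6 peak 112.5 57 dark min 114.5 120 cent 112.5
-50 red 112.7 peak 112.5 43 dark min 111.0 152 cent 109.9
-46 red 111.7 peak 111.5 37 dark min 110.5 148 cent 110.0
-42 red 111.2 peak 110.5 43 dark min 107.5 144 cent 107.5
-38 red 111.0 peak 111.0 44 dark min 109.5 145 cent 109.8
-34 red 109.9 peak 110.5 29 dark min 107.5 154 cent 107.2
-30 red nan peak 104.0 4 dark min 100.5 171 cent 100.2
-26 red nan peak 80.0 0 dark min 94.5 150 cent 94.6
-22 red nan peak 80.0 0 dark min 91.5 126 cent 92.1
-18 red nan peak 80.0 0 dark min 88.5 79 cent 89.9
-14 red nan peak 80.0 0 dark min 88.5 48 cent 90.1
-10 red nan peak 80.0 0 dark min 91.0 33 cent 91.5
p4
-58 red 113.1 peak 113.0 67 dark min 116.5 106 cent 115.8
-54 red 112.5 peak 112.5 57 dark min 114.5 122 cent 112.5
-50 red 112.7 peak 112.5 42 dark min 111.0 153 cent 109.9
-46 red 111.8 peak 111.5 38 dark min 110.5 147 cent 110.0
-42 red 111.2 peak 111.0 41 dark min 107.5 142 cent 107.5
-38 red 110.9 peak 111.0 43 dark min 109.5 145 cent 109.8
-34 red 110.6 peak 110.5 31 dark min 109.0 150 cent 108.9
-30 red nan peak 107.0 9 dark min 109.0 159 cent 108.7
-26 red nan peak 80.0 0 dark min 109.5 140 cent 109.1
-22 red nan peak 80.0 0 dark min 108.5 112 cent 108.1
-18 red nan peak 80.0 0 dark min 105.5 80 cent 105.6
-14 red nan peak 80.0 0 dark min 104.5 53 cent 105.5
-10 red nan peak 80.0 0 dark min 106.0 38 cent 106.6
```

```bash
python3 -c "
from h import *
arc2([.4418,-.1879],-136.7,[.4853,-.144],32,3)
"
```

```text
[[-12.0, -6.5], [-20.5, -14.5], [-27.5, -23.5]] final cmd [ 0.4246 -0.1561]
```

>>> arm_command(motion=[[-12,-6.5,0,0,0.9],[-20.5,-14.5,0,0,0.9],[-27.5,-23.5,0,0,0.9],[-27.5,-23.5,0,0,0.9],[-27.5,-23.5,0,0,0.9]])

```text
t: 6.85
position: [0.424, -0.1557, 0.1994]
tool_rot: [[0.933, -0.359, -0.001], [-0.359, -0.933, -0.001], [-0.0, 0.002, -1.0]]
ft_force: [-9.5, -1.3, 10.9]
gripper_width: 0.273
```

```bash
python3 -c "
from h import *
arc([.4853,-.144],60,4)
s=avg('side',10,'p5',(200,240,315,375),13)
to_tool([.485,-.143,.2])
"; python3 prof2.py p5
```

```text
radius 0.06239648062632842 jig ang -169.15905015084388
[[-6.5, -15.0], [-9.0, -31.0], [-7.5, -47.0], [-1.5, -62.0]]
t 7.35 pos [ 0.4241 -0.1561  0.1994] F [-10.3  -0.8  11.6] w 0.28 tool mm [ 52.1 -34.1  -0.7] q [-0.61  0.18  1.75 -0.    1.21  1.33]
p5
-58 red 113.2 peak 113.0 68 dark min 116.5 104 cent 115.7
-54 red 112.6 peak 112.5 57 dark min 114.5 121 cent 112.2
-50 red 112.7 peak 112.5 43 dark min 111.0 152 cent 110.0
-46 red 111.6 peak 111.5 38 dark min 110.5 148 cent 110.1
-42 red 111.1 peak 110.5 43 dark min 108.0 141 cent 107.9
-38 red 111.1 peak 111.0 44 dark min 109.5 146 cent 109.9
-34 red 110.5 peak 110.5 31 dark min 109.0 151 cent 109.0
-30 red nan peak 108.5 8 dark min 110.5 170 cent 110.0
-26 red nan peak 80.0 0 dark min 111.0 157 cent 110.7
-22 red nan peak 80.0 0 dark min 109.0 122 cent 109.2
-18 red nan peak 80.0 0 dark min 107.0 84 cent 107.1
-14 red nan peak 80.0 0 dark min 105.5 54 cent 106.7
-10 red nan peak 80.0 0 dark min 107.5 38 cent 107.8
```

View pics/p5.png

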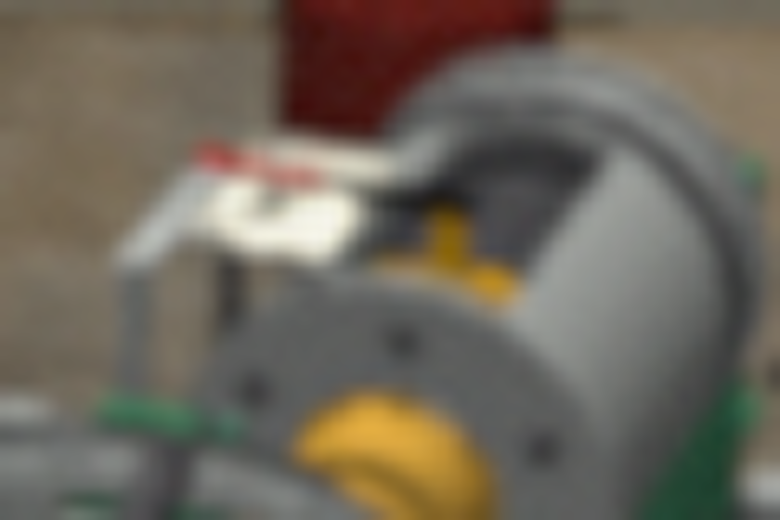

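```bash
python3 -c "
from h import *
for j in ([-150,39,300],[-150,39,85],[-108,39,85]):
  p=jig2w(j,w=(.4853,-.144))[0];print(p.round(4));to_tool(p)
"
```

```text
[0.4124 0.0819 0.3   ]
t 7.4 pos [ 0.4241 -0.1562  0.1994] F [-9.7 -0.6 10.8] w 0.27 tool mm [ -96.5 -217.8 -100.9] q [-0.61  0.18  1.75 -0.    1.21  1.33]
[0.4124 0.0819 0.085 ]
t 7.4 pos [ 0.4241 -0.1562  0.1994] F [-9.7 -0.6 10.8] w 0.27 tool mm [ -96.4 -218.2  114.1] q [-0.61  0.18  1.75 -0.    1.21  1.33]
[0.4516 0.0667 0.085 ]
t 7.4 pos [ 0.4241 -0.1562  0.1994] F [-9.7 -0.6 10.8] w 0.27 tool mm [ -54.4 -218.   114.1] q [-0.61  0.18  1.75 -0.    1.21  1.33]
```

>>> arm_command(motion=[[0,0,0,0,0.5],[0,0,0,0,0],[0,0,0,0,-0.5],[0,0,-5,0,-0.5],[0,0,-40,0,-0.5],[0,0,-75,0,-0.5],[0,0,-105,0,-0.5]])

```text
t: 7.98
position: [0.4243, -0.1552, 0.3056]
tool_rot: [[0.933, -0.359, 0.001], [-0.359, -0.933, -0.0], [0.001, -0.0, -1.0]]
ft_force: [0.9, -0.3, 0.2]
gripper_width: 0.752
```

```bash
python3 -c "
from h import *
s=avg('side',6,'p6',(200,240,315,375),13)
t=avg('top',4,'t6',(180,300,250,400),5)
for j in ([-150,39,300],[-150,39,85],[-108,39,85]):
  p=jig2w(j,w=(.4853,-.144))[0];print(p.round(4));to_tool(p)
"; python3 prof2.py p6
```

```text
[0.4124 0.0819 0.3   ]
t 8.48 pos [ 0.4239 -0.1552  0.3025] F [0.4 0.8 0.6] w 0.75 tool mm [ -96.  -217.1    2.7] q [-0.61  0.1   1.57  0.    1.47  1.33]
[0.4124 0.0819 0.085 ]
t 8.48 pos [ 0.4239 -0.1552  0.3025] F [0.4 0.8 0.6] w 0.75 tool mm [ -95.7 -217.1  217.7] q [-0.61  0.1   1.57  0.    1.47  1.33]
[0.4516 0.0667 0.085 ]
t 8.48 pos [ 0.4239 -0.1552  0.3025] F [0.4 0.8 0.6] w 0.75 tool mm [ -53.7 -216.9  217.6] q [-0.61  0.1   1.57  0.    1.47  1.33]
p6
-58 red 113.2 peak 113.0 69 dark min 116.5 107 cent 115.5
-54 red 112.6 peak 112.5 58 dark min 114.5 121 cent 112.4
-50 red 112.7 peak 112.5 43 dark min 111.0 154 cent 109.8
-46 red 111.7 peak 111.5 38 dark min 110.5 150 cent 110.0
-42 red 111.0 peak 111.0 42 dark min 107.5 143 cent 107.4
-38 red 111.0 peak 111.0 45 dark min 109.5 147 cent 109.7
-34 red 110.6 peak 110.5 30 dark min 109.0 153 cent 108.9
-30 red nan peak 108.5 7 dark min 110.0 175 cent 109.6
-26 red nan peak 80.0 0 dark min 111.0 167 cent 110.5
-22 red nan peak 80.0 0 dark min 109.0 125 cent 109.1
-18 red nan peak 80.0 0 dark min 107.0 85 cent 107.1
-14 red nan peak 80.0 0 dark min 105.5 54 cent 106.8
-10 red nan peak 80.0 0 dark min 107.0 40 cent 107.7
```

View pics/t6.png

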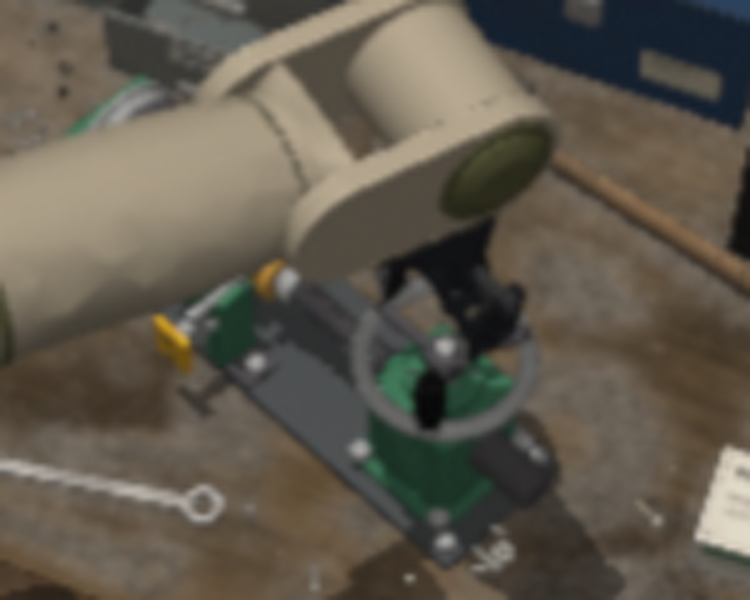

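>>> arm_command(motion=[[-16,-36,3,0,1],[-32,-72,3,0,1],[-48,-108,3,0,1],[-64,-145,3,0,1],[-80,-181,3,0,1],[-96,-217,3,0,1],[-96,-217,43,0,1],[-96,-217,83,0,1],[-96,-217,123,0,1]])

```text
t: 9.28
position: [0.4122, 0.0826, 0.1788]
tool_rot: [[0.934, -0.358, 0.001], [-0.358, -0.934, -0.0], [0.001, -0.0, -1.0]]
ft_force: [1.2, -0.9, -1.3]
gripper_width: 0.002
```

```bash
python3 -c "
from h import *
s=avg('side',2,'s7',(150,310,260,420),3.7)
t=avg('top',6,'t7',(180,300,250,400),5)
for j in ([-150,39,85],[-108,39,85]):
  p=jig2w(j,w=(.4853,-.144))[0];print(p.round(4));to_tool(p)
"
```

```text
[0.4124 0.0819 0.085 ]
t 9.68 pos [0.4136 0.0815 0.1821] F [0.1 0.7 0.3] w -0.0 tool mm [-1.5  0.1 97.1] q [-0.09  0.13  1.86  0.    1.14  1.85]
[0.4516 0.0667 0.085 ]
t 9.68 pos [0.4136 0.0815 0.1821] F [0.1 0.7 0.3] w -0.0 tool mm [40.5  0.2 97.2] q [-0.09  0.13  1.86  0.    1.14  1.85]
```

View pics/t7.png

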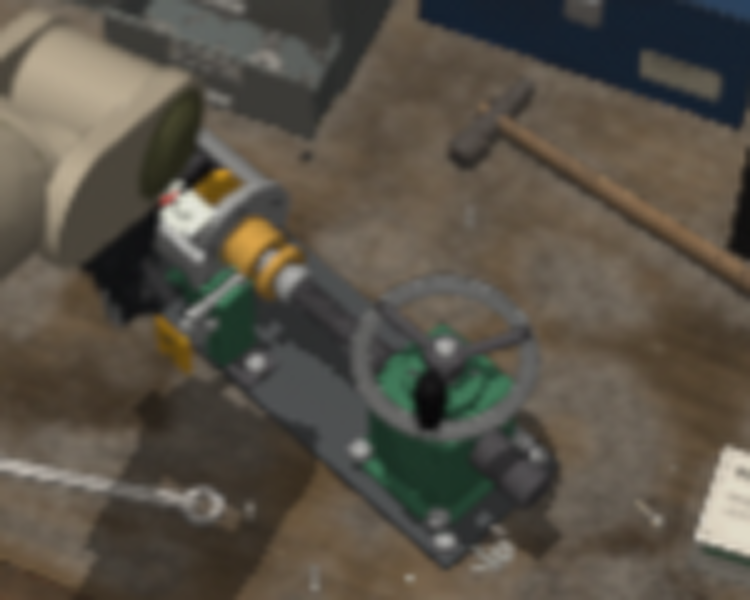

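View pics/s7.png

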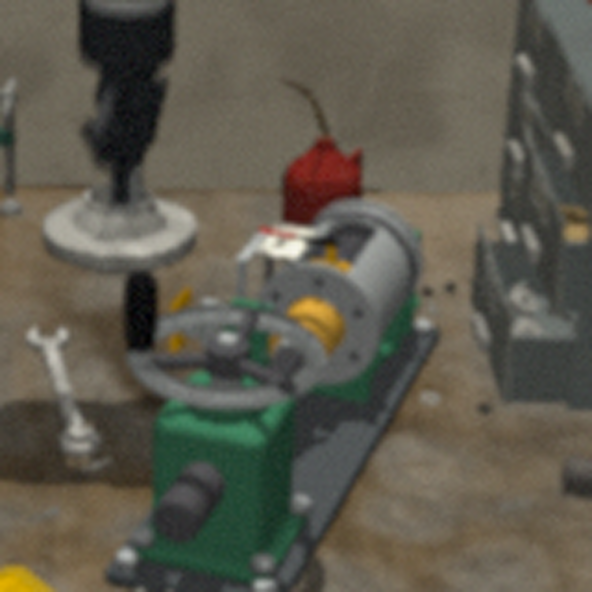

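```bash
python3 -c "
from h import *
A=np.load('pics/t7.npy')
cv2.imwrite('pics/t7z.png',cv2.cvtColor(cv2.resize(np.clip(A,0,255).astype(np.uint8)[205:255,275:325],None,fx=12,fy=12,interpolation=cv2.INTER_CUBIC),cv2.COLOR_RGB2BGR))
"
```

```text
(no output)
```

View pics/t7z.png

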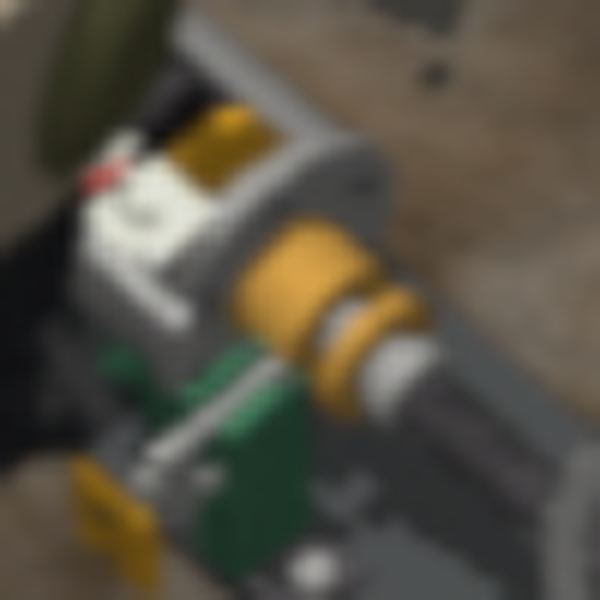

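>>> arm_command(motion=[[-2,0,35,0,1],[-2,0,70,0,1],[-2,0,97,0,1],[8,0,97,0,1],[18,0,97,0,1],[24,0,97,0,1],[30,0,97,0,1]])

```text
t: 10.27
position: [0.4427, 0.0704, 0.0852]
tool_rot: [[0.933, -0.36, 0.004], [-0.36, -0.933, -0.0], [0.004, -0.001, -1.0]]
ft_force: [-3.4, 1.1, 2.5]
gripper_width: 0.001
```

```bash
python3 -c "
from h import *
t=avg('top',4,'t8',(205,255,275,325),12)
to_tool(jig2w([-108,39,85],w=(.4853,-.144))[0])
"
```

```text
t 10.47 pos [0.4409 0.0708 0.0839] F [-0.1  0.7 -0.6] w -0.0 tool mm [11.4  0.  -1.1] q [-0.1   0.33  1.91 -0.    0.9   1.83]
```

View pics/t8.png

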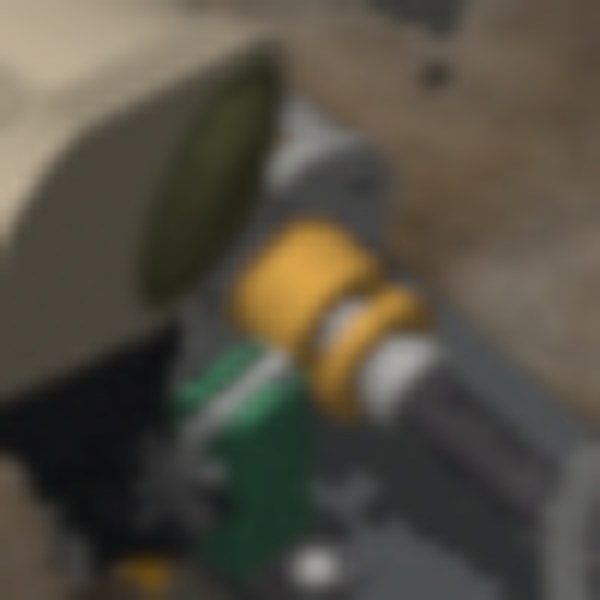

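>>> arm_command(motion=[[5,0,0,0,1],[9,0,0,0,1],[12,0,0,0,1],[15,0,0,0,1],[18,0,0,0,1],[21,0,0,0,1],[21,0,0,0,1]])

```text
t: 11.05
position: [0.4607, 0.0631, 0.0831]
tool_rot: [[0.933, -0.36, 0.001], [-0.36, -0.933, -0.0], [0.001, -0.0, -1.0]]
ft_force: [0.1, -0.0, 0.3]
gripper_width: -0.002
```

```bash
python3 -c "
from h import *
t=avg('top',3,'t9',(205,255,275,325),12)
to_tool(jig2w([-77,39,85],w=(.4853,-.144))[0])
"
```

```text
t 11.2 pos [0.4603 0.0632 0.0832] F [-0.3 -0.4  0.1] w -0.0 tool mm [21.6  0.1 -1.8] q [-0.12  0.37  1.86 -0.    0.92  1.82]
```

View pics/t9.png

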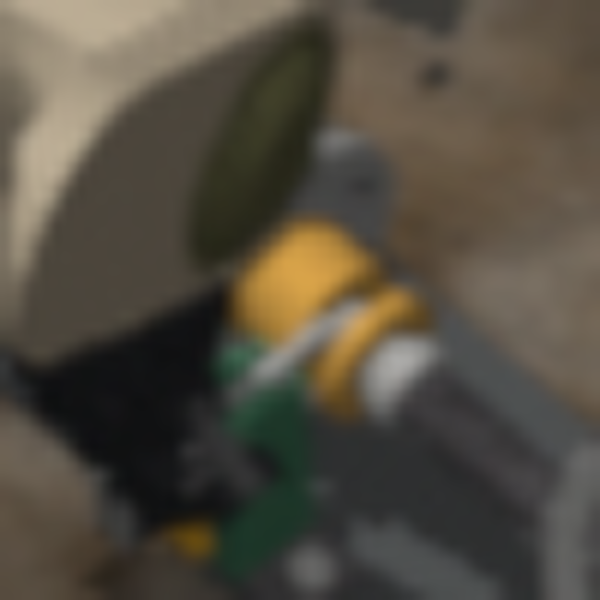

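>>> arm_command(motion=[[5,0,0,0,1],[10,0,0,0,1],[14,0,0,0,1],[17,0,0,0,1],[19,0,0,0,1],[21,0,0,0,1],[23,0,0,0,1],[23,0,0,0,1]])

```text
t: 11.87
position: [0.4803, 0.0555, 0.083]
tool_rot: [[0.933, -0.36, -0.004], [-0.36, -0.933, 0.001], [-0.004, 0.001, -1.0]]
ft_force: [-9.2, 2.4, 5.1]
gripper_width: -0.001
```

>>> arm_command(motion=[[1.5,0,0,0,1],[3,0,0,0,1],[3,0,0,0,1]])

```text
t: 12.12
position: [0.4803, 0.0555, 0.0828]
tool_rot: [[0.933, -0.359, -0.011], [-0.359, -0.933, 0.003], [-0.011, 0.002, -1.0]]
ft_force: [-24.4, 6.8, 17.5]
gripper_width: 0.003
```

```bash
python3 -c "
from h import *
t=avg('top',4,'t10',(205,255,275,325),12)
s=avg('side',4,'p10',(200,240,295,355),13)
to_tool(jig2w([-77,39,85],w=(.4853,-.144))[0])
"; python3 prof2.py p10
```

```text
t 12.52 pos [0.4803 0.0555 0.0828] F [-23.4   7.6  16. ] w 0.0 tool mm [ 0.1  0.  -2.2] q [-0.13  0.41  1.79  0.    0.95  1.81]
p10
-58 red 113.2 peak 113.0 67 dark min 115.5 103 cent 115.0
-54 red 112.7 peak 112.5 56 dark min 114.5 118 cent 112.2
-50 red 112.4 peak 112.5 44 dark min 111.0 150 cent 109.7
-46 red 111.8 peak 111.5 37 dark min 110.5 147 cent 110.0
-42 red 111.1 peak 110.5 42 dark min 108.0 141 cent 108.0
-38 red 111.0 peak 110.5 43 dark min 110.5 143 cent 110.1
-34 red 110.8 peak 110.5 30 dark min 109.0 149 cent 108.9
-30 red nan peak 108.5 6 dark min 109.5 173 cent 109.3
-26 red nan peak 80.0 0 dark min 111.0 162 cent 110.5
-22 red nan peak 80.0 0 dark min 109.0 123 cent 109.1
-18 red nan peak 80.0 0 dark min 107.0 83 cent 107.1
-14 red nan peak 80.0 0 dark min 105.5 53 cent 106.7
-10 red nan peak 80.0 0 dark min 107.5 36 cent 107.8
```

View pics/t10.png

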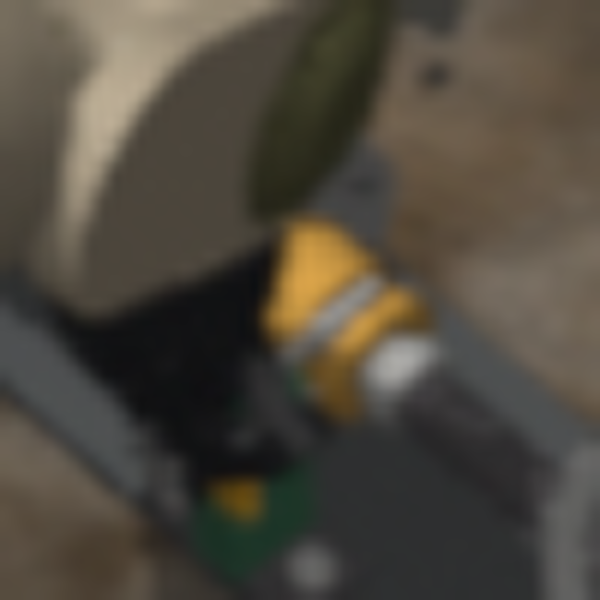

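View pics/p10.png

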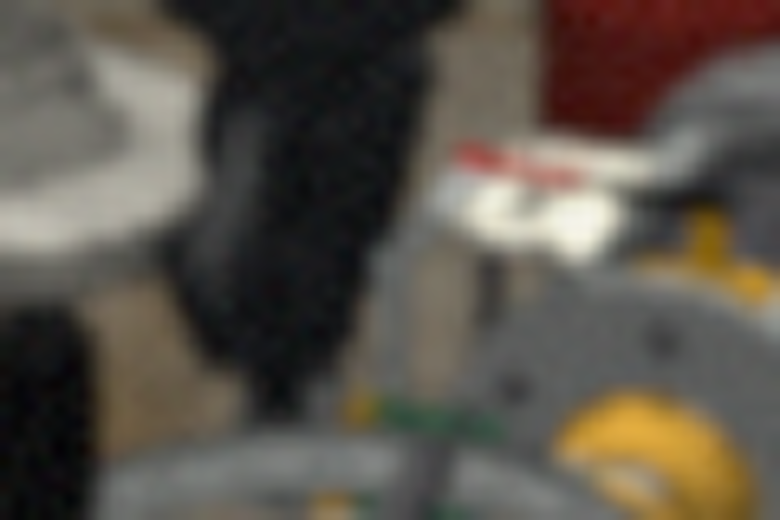

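>>> arm_command(motion=[[-15,0,0,0,1],[-45,0,0,0,1],[-50,0,-40,0,1],[-50,0,-80,0,0.5],[-50,0,-120,0,-0.5],[-50,0,-160,0,-0.5],[-50,0,-200,0,-0.5],[-50,0,-222,0,-0.5],[-50,0,-222,0,-0.5]])

```text
t: 13.32
position: [0.4395, 0.0717, 0.3102]
tool_rot: [[0.933, -0.36, 0.01], [-0.36, -0.933, -0.001], [0.01, -0.003, -1.0]]
ft_force: [0.1, -0.6, -1.0]
gripper_width: 0.752
```

```bash
python3 -c "
from h import *
t=avg('top',4,'t11',(180,300,250,400),5)
s=avg('side',1,'p11',(150,310,260,420),3.7)
to_tool([.4246,-.1558,.305])
to_tool([.4246,-.1558,.20])
"
```

```text
t 13.57 pos [0.4374 0.072  0.304 ] F [-0.7  0.3 -0.5] w 0.75 tool mm [ 70.  217.1  -1.1] q [-0.1   0.08  1.59 -0.    1.47  1.84]
t 13.57 pos [0.4374 0.072  0.304 ] F [-0.7  0.3 -0.5] w 0.75 tool mm [ 70.2 217.1 103.9] q [-0.1   0.08  1.59 -0.    1.47  1.84]
```

View pics/t11.png

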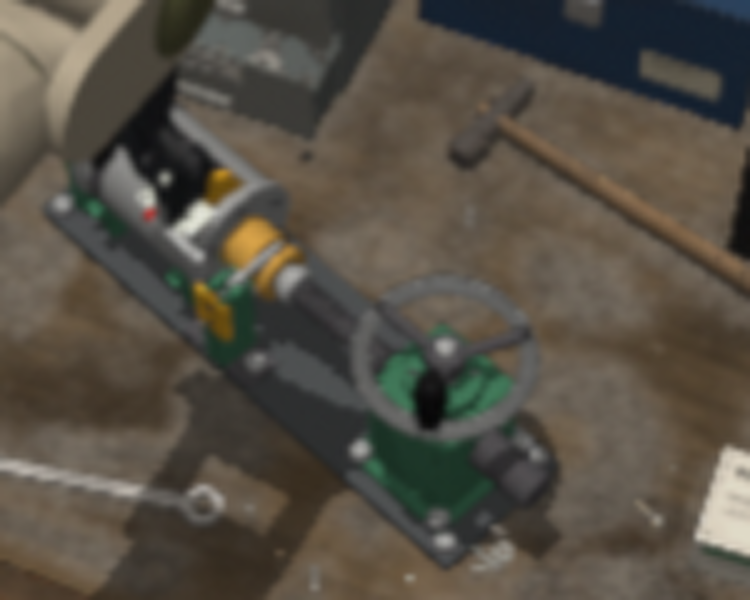

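>>> arm_command(motion=[[12,36,-1,0,-0.5],[24,73,-1,0,-0.5],[36,109,-1,0,-0.5],[48,145,-1,0,-0.5],[60,181,-1,0,-0.5],[70,217,-1,0,-0.5],[70,217,35,0,-0.5],[70,217,70,0,-0.5],[70,217,104,0,-0.5],[70,217,104,0,0]])

```text
t: 14.4
position: [0.4222, -0.1541, 0.1951]
tool_rot: [[0.933, -0.36, -0.01], [-0.36, -0.933, 0.007], [-0.012, -0.003, -1.0]]
ft_force: [-1.0, -0.1, -1.7]
gripper_width: 0.63
```

>>> arm_command(motion=[[0,0,0,0,0.5],[0,0,0,0,0.9],[0,0,0,0,0.9],[0,0,0,0,0.9],[0,0,0,0,0.9]], newtons=20)

```text
t: 14.82
position: [0.4256, -0.1562, 0.2031]
tool_rot: [[0.933, -0.36, 0.003], [-0.36, -0.933, -0.002], [0.003, 0.001, -1.0]]
ft_force: [-2.5, -0.0, 6.9]
gripper_width: 0.275
```

```bash
python3 -c "
from h import *
to_tool([.4246,-.1558,.20])
arc([.4853,-.144],-150,10)
arc2([.4244,-.1558],-169.2,[.4853,-.144],-150,10)
arc2([.4853+.062*np.cos(np.radians(-19.2)),-.144+.062*np.sin(np.radians(-19.2))],-19.2,[.4853,-.144],-150,10)
"
```

```text
t 14.82 pos [ 0.4256 -0.1562  0.2031] F [-2.5 -0.   6.9] w 0.27 tool mm [-1.1 -0.1  3.1] q [-0.61  0.18  1.75 -0.    1.21  1.33]
radius 0.06095506195055523 jig ang -168.42253453614973
[[9.5, 13.0], [23.0, 22.0], [38.0, 27.5], [54.0, 29.0], [70.0, 26.0], [85.0, 19.5], [97.0, 9.0], [106.5, -4.5], [112.0, -19.5], [113.5, -35.5]]
[[10.0, 12.5], [23.5, 22.0], [38.5, 27.5], [54.5, 29.0], [70.5, 26.5], [85.5, 19.5], [98.0, 9.5], [107.5, -3.5], [113.0, -19.0], [114.5, -35.0]] final cmd [ 0.5438 -0.1643]
[[-2.5, -16.0], [-9.5, -30.5], [-19.5, -43.0], [-32.5, -52.5], [-48.0, -58.5], [-64.0, -60.0], [-80.0, -57.5], [-94.5, -50.5], [-107.0, -40.5], [-116.5, -27.0]] final cmd [ 0.4449 -0.0973]
```

>>> arm_command(motion=[[9.5,13,0,0,0.9],[23,22,0,0,0.9],[38,27.5,0,0,0.9],[54,29,0,0,0.9],[70,26,0,0,0.9],[85,19.5,0,0,0.9],[97.5,9.5,0,0,0.9],[107,-4,0,0,0.9],[112.5,-19,0,0,0.9],[114,-35,0,0,0.9]])

```text
t: 15.65
position: [0.5453, -0.1645, 0.2031]
tool_rot: [[0.933, -0.36, 0.003], [-0.36, -0.933, -0.003], [0.004, 0.001, -1.0]]
ft_force: [-6.2, -1.6, 6.3]
gripper_width: 0.279
```

```bash
python3 -c "
from h import *
to_tool([.5438,-.1643,.20])
arc([.4853,-.144],-150,10)
"
```

```text
t 15.65 pos [ 0.5453 -0.1645  0.2031] F [-6.2 -1.6  6.3] w 0.28 tool mm [-1.5  0.3  3.1] q [-0.5   0.43  1.41 -0.    1.3   1.44]
radius 0.06337552818223939 jig ang -18.90170173510591
[[-4.0, -16.0], [-11.0, -30.5], [-21.0, -43.0], [-34.5, -52.5], [-49.5, -58.0], [-65.5, -59.5], [-81.5, -57.0], [-96.5, -50.0], [-109.0, -39.5], [-118.0, -26.5]]
```

>>> arm_command(motion=[[-3.5,-16,0,0,0.9],[-10.5,-30.5,0,0,0.9],[-20.5,-43,0,0,0.9],[-34,-52.5,0,0,0.9],[-49,-58,0,0,0.9],[-65,-59.5,0,0,0.9],[-81,-57,0,0,0.9],[-96,-50,0,0,0.9],[-108.5,-39.5,0,0,0.9],[-117.5,-26.5,0,0,0.9]])

```text
t: 16.48
position: [0.4449, -0.0979, 0.2031]
tool_rot: [[0.933, -0.359, 0.007], [-0.359, -0.933, -0.004], [0.008, 0.001, -1.0]]
ft_force: [12.2, -8.2, -0.5]
gripper_width: 0.273
```

```bash
python3 -c "
from h import *
arc([.4853,-.144],-60,5)
to_tool([.5438,-.1643,.20])
"
```

```text
radius 0.0612958835050279 jig ang 131.18080599941024
[[-5.5, 11.5], [-7.5, 24.5], [-7.0, 37.5], [-4.0, 50.0], [2.0, 61.5]]
t 16.48 pos [ 0.4449 -0.0979  0.2031] F [12.2 -8.2 -0.5] w 0.27 tool mm [116.1  26.5   4.1] q [-0.47  0.18  1.74 -0.    1.21  1.46]
```

Finish the turn, then release and rise.

>>> arm_command(motion=[[-5,11.5,0,0,0.9],[-7.5,24.5,0,0,0.9],[-7,37.5,0,0,0.9],[-4,50,0,0,0.9],[-4,50,0,0,0.9],[-4,50,0,0,0.5],[-4,50,0,0,0],[-4,50,0,0,-0.6],[-4,50,0,0,-0.6],[-4,50,-5,0,-0.6]])

```text
t: 17.32
position: [0.4217, -0.1419, 0.2058]
tool_rot: [[0.933, -0.36, -0.001], [-0.36, -0.933, 0.001], [-0.002, -0.0, -1.0]]
ft_force: [-0.6, -0.1, -0.2]
gripper_width: 0.794
```

>>> arm_command(motion=[[0,0,-35,0,-0.6],[0,0,-75,0,-0.6],[0,0,-110,0,-0.6],[-16,-36,-110,0,-0.6],[-32,-72,-110,0,-0.6],[-48,-108,-110,0,-0.6],[-64,-145,-110,0,-0.6],[-80,-181,-110,0,-0.6],[-80,-181,-110,0,-0.6]])

```text
t: 18.07
position: [0.4114, 0.0609, 0.317]
tool_rot: [[0.936, -0.353, 0.001], [-0.353, -0.936, 0.002], [0.0, -0.002, -1.0]]
ft_force: [1.0, -0.5, 0.3]
gripper_width: 0.801
```

```bash
python3 -c "
from h import *
t=avg('top',6,'t12',(180,300,250,400),5)
s=avg('side',6,'p12',(200,240,315,375),13)
b=snap('side','side12.png')
to_tool([.4244,-.1558,.305])
"; python3 prof2.py p12
```

```text
t 18.72 pos [0.4126 0.0551 0.3161] F [-0.1 -0.2  0.6] w 0.8 tool mm [ 87.  192.5  11.1] q [-0.15  0.01  1.63  0.    1.5   1.79]
p12
-58 red 113.1 peak 113.0 68 dark min 116.5 106 cent 115.9
-54 red 112.6 peak 112.5 57 dark min 114.5 120 cent 112.4
-50 red 112.6 peak 112.5 43 dark min 111.0 152 cent 109.9
-46 red 111.7 peak 111.5 37 dark min 110.5 148 cent 109.9
-42 red 111.1 peak 111.0 43 dark min 108.0 143 cent 107.9
-38 red 111.2 peak 111.0 44 dark min 109.5 147 cent 109.9
-34 red 110.3 peak 110.5 31 dark min 109.0 151 cent 108.9
-30 red nan peak 108.5 9 dark min 109.0 160 cent 109.0
-26 red nan peak 80.0 0 dark min 108.5 139 cent 108.6
-22 red nan peak 80.0 0 dark min 107.5 115 cent 107.1
-18 red nan peak 80.0 0 dark min 104.5 84 cent 104.8
-14 red nan peak 80.0 0 dark min 104.5 54 cent 105.3
-10 red nan peak 80.0 0 dark min 106.0 37 cent 107.0
```

View pics/t12.png

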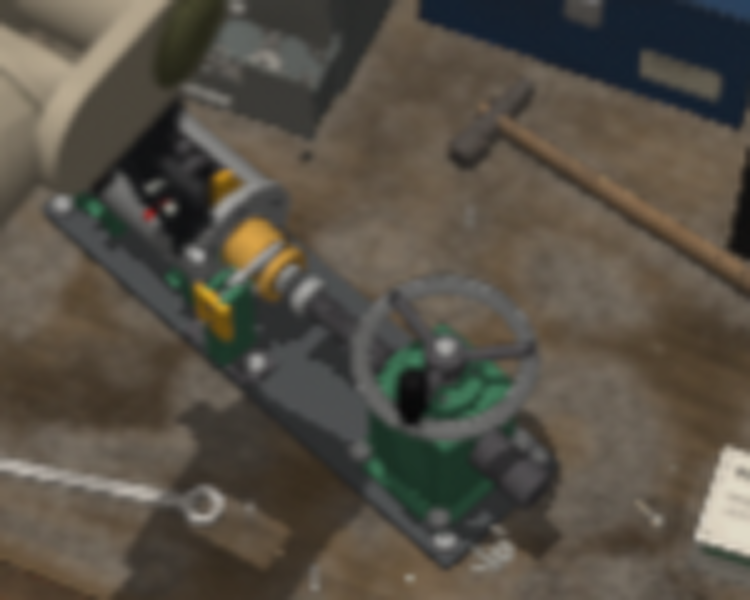

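View pics/p12.png

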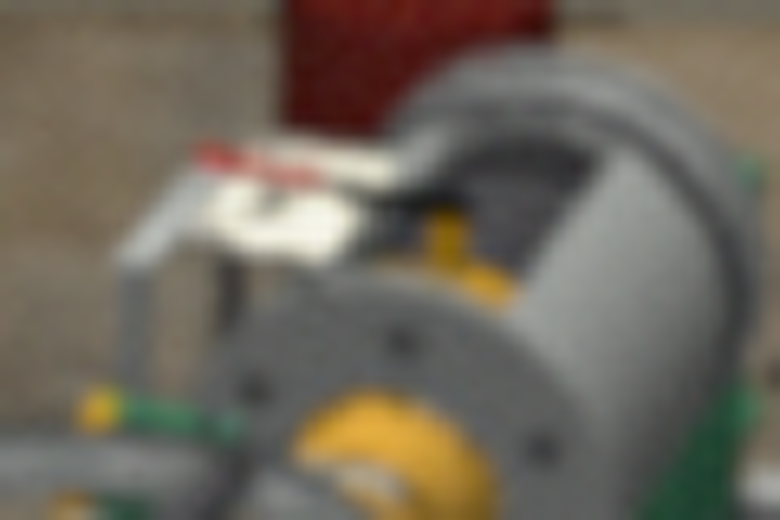

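View pics/side12.png

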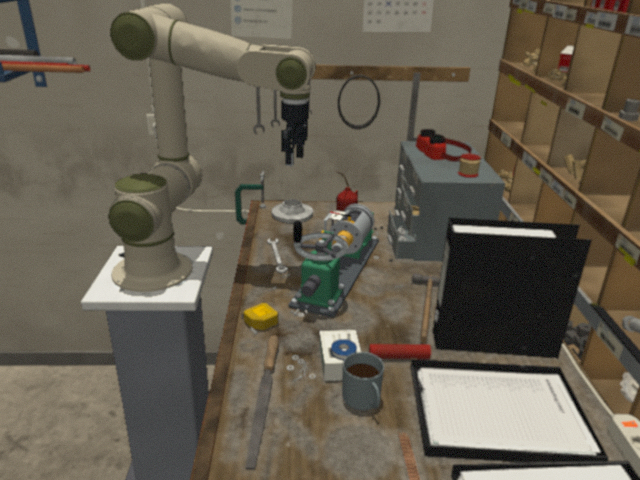

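```bash
python3 -c "
from h import *
print(state()['joint_vel'].round(4));print(job.finish_job())"
```

```text
[ 0.0048  0.      0.0003 -0.0002  0.0005  0.0003]
the job is handed in; nothing more can be done
None
```

The job is handed in at about 19 s of the 72 s allowed. My last checks found no fault; no verdict is reported.

- **Winding in:** I gripped the wheel's handle and turned it clockwise about 540° (1.5 turns). In the side view the pointer then read within about 1–1.5 mm of the red index, roughly the limit of what that view can resolve.
- **Fork stop:** I pushed the yellow plate with shut fingers. The prongs entered the groove without striking a collar. After about 42 mm of travel the plate met a firm stop: pushing harder raised the force to about 24 N with no further movement.
- **Winding back:** I turned the wheel back about 345°, released the handle and moved the arm clear.

**Last checks:**
- The stop is home in the top view, with the prong in the groove.
- The rod sprang back about 1.5–2 mm and was held. The pointer then read about 1–3 mm short of the index by my measurement, within the 3.5 mm limit. By the 2.5 mm play figure it should rest 2.5 mm short.
- A clear gap shows between the ram and the rod. I work it out at about 13 mm from the wheel angle; I did not measure it directly.
- The force reading is near zero, so the arm touches nothing. The mug, oil can and tape measure look unmoved in the picture.

**One disagreement:** early estimates of the wheel's centre were 5–10 mm apart. That caused up to about 27 N of side force on the handle until I corrected the centre.

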